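Lock a stop post into the slotted rail of the weighing bench

ROBOT

A 6-joint arm with a two-finger parallel gripper is mounted at the origin on the work surface. World frame = base frame: x ahead of the robot, y to its left, z up, the work surface at z = 0. Lengths are in mm, angles in rad, forces in N, time in s.
With the tool pointing down it reaches from about 350 to 975 mm from the base axis. Payload 7.1 kg.
Tool frame: the origin (TCP) lies midway between the tips of the shut fingers; the grasp point (between the pads) lies 19 mm behind it (arm.grip_depth is the distance from the TCP to the grasp point, in mm); z points along the fingers, y is the line along which they close (so a half turn about z gives the same grasp; the last joint's range is limited). The gripper opens to 88 mm and grips with 3 to 60 N. Pads are 20 mm wide; open, the fingers measure 115 mm over their backs; the gripper's body (75 mm by 178 mm) begins 61 mm behind the grasp point.
Start: joints at [-1.262, 0.423, 1.63, -0, 1.089, -0.019], TCP at [201.243, -591.698, 222.675] pointing down, gripper open.
Joint ranges: [-3, 3], [-0.9, 2.11], [0.09, 2.58], [-1.31, 4.45], [0.11, 2.69], [-2.54, 2.54]. Speed limits (rad/s): [2.39, 2.39, 3.01, 3.14, 3.14, 3.14].

INTERFACE

Orientations are given as a unit quaternion [w, x, y, z].
In Python, from plant import arm, cams gives the robot as it stands. The module is installed in compiled form; this text tells all that it offers.
- The arm moves only by the tool servo_tool, never from a script. Its argument "steps" is text: rows parted by semicolons, each of 5 numbers parted by spaces: the opening, from 0 (shut) to 1 (fully open), then the shift along the tool's x, y, z in cm, then the turn about the tool's z in rad. A call has 1 to 12 rows; each row is the pose to reach, as a shift and turn from the pose commanded when the call began, along the tool's axes at that moment; what a row does not reach only later rows make up. A row lasts 1/8 s, in which the tool goes at most 62.5 mm and 10.7 degrees, less where a joint would pass 70% of its speed; a pose out of reach is approached as far as the arm can. A call with a gripper value outside its range is refused whole. The fingers move at their own pace and stop on an object; the grip force is fixed at half the most. Time passes only in rows, so rows that repeat a pose let the fingers close. It gives the time, the measured TCP pose, the force, the opening and the grip force at its end, in the units of the state.
- arm.observe(): the state, without advancing time (a new reading comes with each control period).
- cams.read_camera(name): name is "side" or "top" or "wrist"; returns a dict with "pixels" (400x640x3 uint8, red, green, blue), "K" (3x3 intrinsics, pixels), "rvec" (rotation vector, rad) and "tvec" (3), from world to camera coordinates, as OpenCV has them. Camera axes: x right, y down, z forward; pixel columns grow to the right and rows downward; lengths in mm; the calibration is good to about 2 mm. A picture is of the moment at which its call begins. There is no depth.
- arm.close_job(): hands the job in; it is judged then, once.
The state is a dict: "time_s": time; "joint_pos": joint angles; "joint_velocities": joint speeds; "tau": joint torques, N m; "eef_pos": TCP position; "eef_rot": TCP orientation; "contact_force": force on the tool from outside, world axes, zero at the start; "wrist_torque": the same for the moment, N m; "width": finger opening in mm; "finger_force": force on a finger pad.
Only numpy, scipy, OpenCV 4.12 (cv2) and the standard library are available. Lean on these libraries where they do the work, as an engineer would, in place of code of your own. Each camera call takes 0.05 s, during which the arm holds its last target. There are 200 camera calls.

TASK

Fit the stop post that keeps the balance in its place: take the post with the blue grip out of the wooden rack and lower its hammer head through the slot of the steel rail at the blue-marked bay, with the grip along the slot. When its steel collar rests on the rail, give it a quarter turn either way so that the head catches under both lips and the grip stands squarely across the rail, then let go and leave it seated there.

Things in the scene. Friction and masses are not known exactly. Their poses are not given: they have to be found in the camera images.
- blue_post (a point): Stop post with BLUE grip, 74 mm tall, about 160 g, upright. Point = centre of the grip, an upright bar 40 (x, length) x 16 (y) x 46 mm (z up); pinch its 16 mm. Below this point: round steel collar, 48 mm wide, its top 23 mm and underside 29 mm down; 16 mm round shank; steel hammer head 44 long (x, parallel to the grip) x 16 x 10 mm thick, its underside 51 mm down.
- rack: Fixed wooden rack, 260 (x) x 90 x 42 mm high, origin at the centre of its underside. Three wells 80 mm apart along x hold posts alike but for the grip's colour: blue, red, white, in any order. Collars rest on its top, heads hang loose in the wells (56 x 26 mm), grips lie along x within a few degrees. Lift a post straight up over 22 mm to clear.
- blue_bay (a point): Centre of the blue bay: on the slot's centre line, level with the rail's top face (42 mm above the bench), between two blue patches 40 mm long on the lips. x along the slot, y across, z up. A seated post's grip centre is 29 mm above it. The other bays, 80 mm apart along the rail: red (empty) and yellow (a yellow post already locked, grip across the rail).
- rail: Fixed slotted steel rail, black end caps: 300 (x) x 68 (y) x 42 mm high, origin at the centre of its underside. A slot 26 mm wide runs along x in the middle of its top between two lips 6 mm thick; the channel below is 60 mm wide, 32 mm deep. The head passes only with its length along the slot (5 mm play each side) and turns freely once the collar is down.
There are look-alikes about, which are no part of the job. Leave any black or green look-alike of the part that bears blue_post alone.

How it is judged (in metres and radians):
On the way:
1. the blue post's head goes down through the slot at the blue bay, grip along the slot (horizontal distance between blue_post and blue_bay below 0.02 m and z of blue_post in the frame of blue_bay between 0.02 and 0.035 m and angle between the x axis of blue_post and the x axis of rail, either way round below 0.35 rad), for 0.1 s.
At the end, for the whole second after the job is handed in: The blue post stands released and at rest in the rail: within 20 mm of the blue bay's centre, collar down on the rail (to 4 mm), upright within 7 degrees, its grip and head across the slot within 17 degrees (horizontal distance between blue_post and blue_bay below 0.02 m and z of blue_post in the frame of blue_bay between 0.025 and 0.033 m and angle between the x axis of blue_post and the y axis of rail, either way round below 0.3 rad and angle between blue_post's own z axis and vertical below 0.12 rad and linear speed of post_blue below 0.02 m/s); the robot touches nothing.
It also fails if it takes over 35 s, if anything falls off the work surface, if the arm or the gripper's body presses on something with over 40 N, if the wrist force passes 120 N, or if a joint passes its speed limit or range.

## Working session

There is one attempt and no reset: what is moved stays moved. The work goes in short steps, Python scripts to look and compute and a tool call to move; the robot and the scene stay as the last step left them, time stands still between calls to the robot, and variables do not carry over. Pictures are saved under pics/ and viewed, at most 10 in all, crops included, and the job is handed in when it is done.

Besides the shell and the picture viewer there is one more tool, called after ">>>" as name(argument=value, ...) on one line, values as JSON. servo_tool: Moves the arm, as the interface text tells. Its arguments: {"type":"object","properties":{"steps":{"type":"string"}},"required":["steps"]}

```bash
mkdir -p pics; cat > h.py <<'E'
import numpy as np, cv2
from plant import arm, cams
def cam(n):
    d=cams.read_camera(n); d['R']=cv2.Rodrigues(np.array(d['rvec'],float))[0]; d['t']=np.array(d['tvec'],float).ravel(); d['K']=np.array(d['K'],float); return d
def ray(d,u,v,z):
    r=d['R'].T@np.linalg.solve(d['K'],[u,v,1.]); c=-d['R'].T@d['t']
    return c+r*(z-c[2])/r[2]
def proj(d,p): 
    q=d['K']@(d['R']@np.array(p,float)+d['t']); return q[:2]/q[2]
def save(d,n): cv2.imwrite('pics/'+n,d['pixels'][:,:,::-1])
E
python3 - <<'E'
from h import *
for n in('top','side'):
    d=cam(n); save(d,n+'0.png'); print(n,-d['R'].T@d['t'],d['K'][0,0])
print(arm.observe())
E
```

```text
top [426.16857735 -19.92645393 925.86582996] 472.96041170704683
side [340.32893608 606.67449561 642.4292703 ] 385.84690679556616
{'time_s': 0.1, 'joint_pos': array([-1.26199235e+00,  4.23772774e-01,  1.63063910e+00,  1.12731324e-05,
        1.08858298e+00, -1.89866783e-02]), 'joint_velocities': array([ 0.00010078, -0.00027752, -0.00267106,  0.00136435, -0.00110049,
       -0.00136   ]), 'tau': array([-5.86587357e-04, -5.45611024e+01, -2.74324358e+01,  6.45150407e-02,
        1.87669991e-02, -2.02321070e-05]), 'eef_pos': array([ 201.09794816, -591.21750311,  221.96418056]), 'eef_rot': array([-6.94477599e-04,  9.86599383e-01,  1.63159937e-01, -9.63013041e-05]), 'contact_force': array([0.09929509, 0.35386118, 0.02368474]), 'wrist_torque': array([-0.01444795,  0.02858169,  0.00509025]), 'finger_force': 0.0, 'width': 88.06665808553602}
```

```bash
ls pics
```

```text
side0.png
top0.png
```

View pics/top0.png

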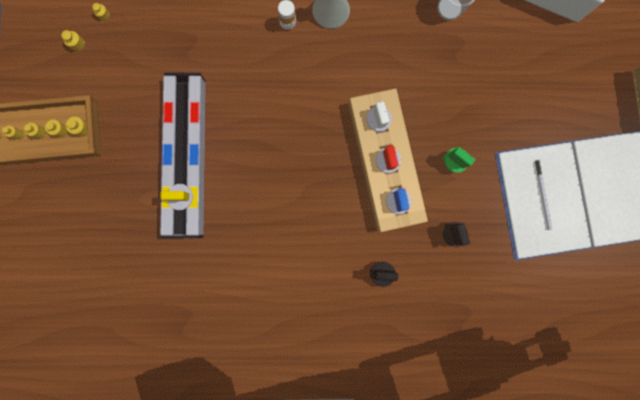

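View pics/side0.png

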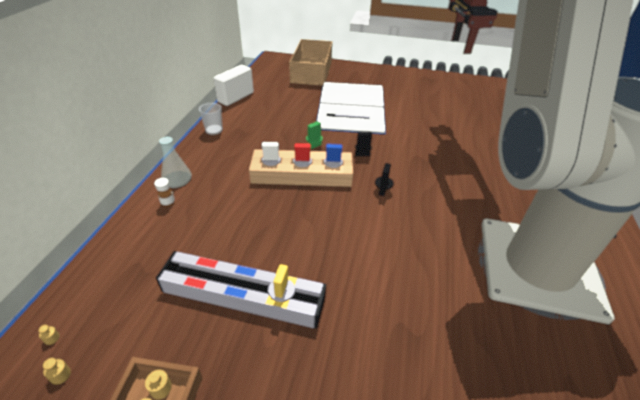

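The top view shows the rack with white (380,115), red (390,157) and blue (400,200) grips, and the rail with its blue patches at (168,154) and (194,154). The side view agrees, with the blue grip at (334,152) and the blue patches at (246,270) and (235,292).

Things that could be taken for the blue post are green (460,160), black (456,234), black lying (383,273), red (390,157), white (380,115) and the locked yellow post (178,196). I choose blue at (400,200).

```bash
python3 - <<'E'
from h import *
D={n:cam(n) for n in('top','side')}
def blobs(d,c,amin=25):
    h=cv2.cvtColor(d['pixels'],cv2.COLOR_RGB2HSV)
    if c=='b': m=cv2.inRange(h,(105,130,70),(125,255,255))
    else: m=cv2.inRange(h,(0,190,90),(4,255,255))|cv2.inRange(h,(176,190,90),(180,255,255))
    n,l,s,ce=cv2.connectedComponentsWithStats(m)
    out=[]
    for i in range(1,n):
        if s[i,4]>=amin:
            c_=cv2.findContours((l==i).astype('uint8'),0,2)[0][0]
            out.append((ce[i].round(1),s[i,4],cv2.minAreaRect(c_)))
    return out
for n,d in D.items():
  for c in 'br':
    for ce,a,r in blobs(d,c): print(n,c,ce,a,np.round(r[1],1),round(r[2]),'z42',ray(d,*ce,42).round(1),'z71',ray(d,*ce,71).round(1),'z94',ray(d,*ce,94).round(1))
crop=D['top']['pixels'][80:240,340:480,::-1]
cv2.imwrite('pics/crop.png',cv2.resize(crop,None,fx=3.6,fy=3.6,interpolation=cv2.INTER_CUBIC))
E
```

```text
top b [167.1 154.2] 159 [19.  8.] 90 z42 [572.3 245.9  42. ] z71 [567.5 237.2  71. ] z94 [563.7 230.3  94. ]
top b [193.5 154. ] 152 [18.  7.] 90 z42 [572.8 197.   42. ] z71 [568.  189.9  71. ] z94 [564.2 184.2  94. ]
top b [402.1 199.3] 174 [20.8  8.4] 79 z42 [ 487.4 -194.3   42. ] z71 [ 485.4 -188.6   71. ] z94 [ 483.8 -184.    94. ]
top r [167.9 112.1] 133 [18.  7.] 90 z42 [652.3 246.1  42. ] z71 [644.9 237.4  71. ] z94 [639.  230.4  94. ]
top r [194. 112.] 129 [18.  6.] 90 z42 [652.7 197.4  42. ] z71 [645.3 190.3  71. ] z94 [639.4 184.6  94. ]
top r [390.8 156.5] 174 [21.7  9.8] 78 z42 [ 568.7 -174.    42. ] z71 [ 564. -169.   71.] z94 [ 560.3 -164.9   94. ]
side b [629.2  62.7] 325 [19.1 32.4] 3 z42 [ -496.8 -1122.8    42. ] z71 [ -456.4 -1039.2    71. ] z94 [-424.3 -973.    94. ]
side b [333.4 152.1] 214 [16. 14.] 90 z42 [ 491.8 -228.5   42. ] z71 [ 484.5 -188.2   71. ] z94 [ 478.7 -156.2   94. ]
side b [ 60.4 269.2] 333 [  2.  208.1] 43 z42 [912.3 284.   42. ] z71 [884.7 299.5  71. ] z94 [862.8 311.9  94. ]
side b [245.1 270.5] 114 [18.   6.3] 12 z42 [572.7 196.9  42. ] z71 [561.5 216.7  71. ] z94 [552.6 232.4  94. ]
side b [235.1 291.8] 129 [19.4  6.8] 14 z42 [572.3 246.3  42. ] z71 [561.1 263.7  71. ] z94 [552.2 277.5  94. ]
side r [301.9 153.2] 77 [11. 12.] 90 z42 [ 571.6 -201.3   42. ] z71 [ 560.4 -162.3   71. ] z94 [ 551.5 -131.3   94. ]
```

View pics/crop.png

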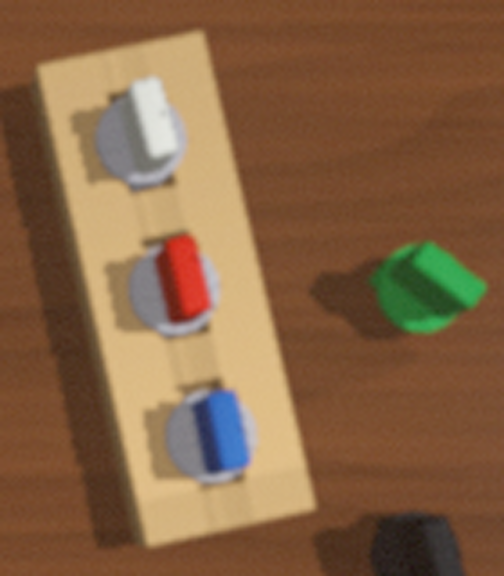

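The wrong-part check passes: the crop shows the blue grip at crop (220,432), on its collar in the nearest rack well. Rays from both views put it at about (485,-188,71). The bay is at about (572.5,221.5,42), with the rail running along world x.

```bash
cat >> h.py <<'E'
from scipy.spatial.transform import Rotation as Ro
def togo(p,yaw):
    s=arm.observe(); q=s['eef_rot']; R=Ro.from_quat([q[1],q[2],q[3],q[0]]).as_matrix()
    d=R.T@(np.array(p,float)-s['eef_pos'])/10; y0=np.arctan2(R[1,0],R[0,0])
    dy=-(yaw-y0); dy=(dy+np.pi/2)%np.pi-np.pi/2
    print('t',s['time_s'],'pos',s['eef_pos'].round(1),'yaw',round(np.degrees(y0),1),'shift cm',d.round(2),'turn',round(dy,3),'w',s['width'],'j6',s['joint_pos'][5],'F',np.round(s['contact_force'],1))
E
python3 -c "
from h import *
togo([485,-188,170],np.radians(12))"
```

```text
t 0.2 pos [ 201.1 -591.4  222.2] yaw 18.8 shift cm [ 39.86 -29.05   5.25] turn 0.118 w 87.77596969656719 j6 -0.018990139544235358 F [ 0.7 -0.6 -0.1]
```

>>> servo_tool(steps="0.7 4 -2.9 0 0.01; 0.7 8 -5.8 0 0.03; 0.7 12 -8.7 0 0.05; 0.7 16 -11.6 0 0.07; 0.7 20 -14.5 0 0.09; 0.7 24 -17.4 1 0.11; 0.7 28 -20.3 2 0.12; 0.7 32 -23.2 3 0.12; 0.7 36 -26.1 4 0.12; 0.7 38.5 -28 5 0.12; 0.7 39.9 -29.05 5.2 0.12; 0.7 39.9 -29.05 5.2 0.12")

```text
time_s: 1.7
eef_pos: [485.8, -187.8, 170.7]
eef_rot: [0.0, 0.995, 0.104, -0.0]
contact_force: [-0.1, -0.9, -0.1]
width: 61.3
finger_force: 0.0
```

```bash
python3 - <<'E'
from h import *
togo([485,-188,57],np.radians(12))
d=cam('wrist'); save(d,'w1.png'); print(proj(d,[485,-188,94]),-d['R'].T@d['t'])
h=cv2.cvtColor(d['pixels'],cv2.COLOR_RGB2HSV); m=cv2.inRange(h,(105,130,70),(125,255,255))
n,l,s,ce=cv2.connectedComponentsWithStats(m)
for i in range(1,n):
  if s[i,4]>100:
    r=cv2.minAreaRect(cv2.findContours((l==i).astype('uint8'),0,2)[0][0]); P=[ray(d,*p,94)[:2].round(1) for p in cv2.boxPoints(r)]
    print(ce[i],s[i],r,P)
E
```

```text
t 1.7 pos [ 485.8 -187.8  170.7] yaw 12.0 shift cm [-0.08  0.   11.37] turn -0.0 w 61.26138020526145 j6 0.9698531919794808 F [-0.1 -0.9 -0.1]
[311.87321571 209.0522662 ] [ 551.03849135 -174.96286614  333.65727007]
[535.07559055 183.17322835] [508 133 132 125 635] ((549.24951171875, 170.98887634277344), (73.94676208496094, 175.62928771972656), 47.549949645996094) [array([ 512.7, -295.4]), array([ 611.6, -356. ]), array([ 584.5, -406.1]), array([ 478.6, -347.6])]
[310.96112311 208.75701944] [302 182  19  53 926] ((311.0, 208.0), (18.0, 52.0), 0.0) [array([ 463.9, -184.7]), array([ 503.8, -176.6]), array([ 506.6, -189.6]), array([ 466.8, -198.2])]
```

View pics/w1.png

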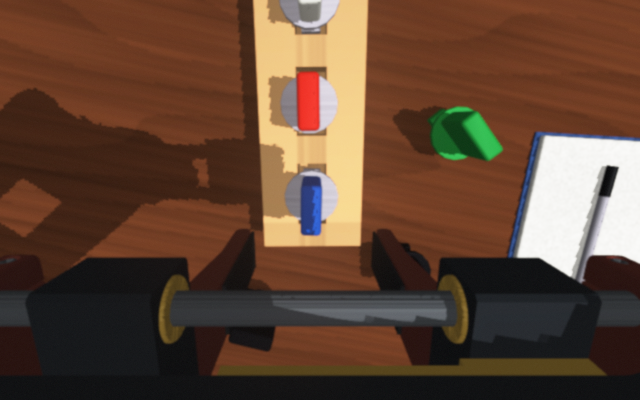

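The wrist picture shows the blue grip at (311,208), parallel to the tool's x axis and centred between the fingers. Its top measures 40 mm long about (485,-187). I'll descend, grip and lift.

>>> servo_tool(steps="0.7 0 0 4 0; 0.7 -0.05 0 8 0; 0.7 -0.05 0 10 0; 0.7 -0.05 0 11.3 0; 0.7 -0.05 0 11.3 0; 0 -0.05 0 11.3 0; 0 -0.05 0 11.3 0; 0 -0.05 0 11.3 0; 0 -0.05 0 11.3 0; 0 -0.05 0 11.3 0")

```text
time_s: 3.0
eef_pos: [484.9, -188.1, 57.8]
eef_rot: [-0.0, 0.995, 0.104, -0.0]
contact_force: [-1.0, 0.3, 2.3]
width: 15.9
finger_force: 30.0
```

>>> servo_tool(steps="0 0 0 -1 0; 0 0 0 -3 0; 0 0 0 -6 0; 0 0 0 -9 0; 0 0 0 -10 0; 0 0 0 -10 0")

```text
time_s: 3.75
eef_pos: [485.1, -188.4, 158.1]
eef_rot: [0.0, 0.995, 0.104, 0.001]
contact_force: [0.6, 0.6, -1.9]
width: 15.8
finger_force: 30.0
```

```bash
python3 - <<'E'
from h import *
togo([572.5,221.5,130],0)
E
```

```text
t 3.75 pos [ 485.1 -188.4  158.1] yaw 11.9 shift cm [ 17.   -38.31   2.8 ] turn 0.208 w 15.849126459240345 j6 0.9697417173558606 F [ 0.6  0.6 -1.9]
```

>>> servo_tool(steps="0 1.7 -3.8 0 0.02; 0 3.4 -7.7 0 0.04; 0 5.1 -11.5 0 0.06; 0 6.8 -15.3 0 0.08; 0 8.5 -19.2 0 0.1; 0 10.2 -23 0 0.12; 0 11.9 -26.8 0 0.14; 0 13.6 -30.7 0 0.16; 0 15.3 -34.5 0 0.18; 0 16.3 -37 0 0.2; 0 17 -38.3 0 0.208; 0 17 -38.3 0 0.208")

```text
time_s: 5.25
eef_pos: [571.9, 221.7, 156.6]
eef_rot: [0.0, 1.0, 0.001, -0.001]
contact_force: [0.2, -0.1, -1.8]
width: 15.7
finger_force: 30.0
```

```bash
python3 - <<'E'
from h import *
togo([572.5,221.5,100],0)
D={n:cam(n) for n in('wrist','top','side')}; save(D['wrist'],'w2.png')
for k,d in D.items():
    h=cv2.cvtColor(d['pixels'],cv2.COLOR_RGB2HSV); m=cv2.inRange(h,(105,130,70),(125,255,255))
    n,l,s,ce=cv2.connectedComponentsWithStats(m)
    for i in range(1,n):
        if s[i,4]>60: print(k,ce[i].round(1),s[i],'z42',ray(d,*ce[i],42).round(1),'z171',ray(d,*ce[i],171).round(1))
E
```

```text
t 5.25 pos [571.9 221.7 156.6] yaw 0.1 shift cm [0.06 0.02 5.66] turn 0.001 w 15.73473403980623 j6 1.9203432238899512 F [ 0.2 -0.1 -1.8]
wrist [284.7 192.6] [276 175  20  43 648] z42 [575.3 245.1  42. ] z171 [604.9 233.8 171. ]
wrist [342.8 193.7] [333 176  19  43 643] z42 [574.3 194.9  42. ] z171 [604.4 206.9 171. ]
wrist [313.  253.1] [ 294  212   39   79 2847] z42 [519.1 220.7  42. ] z171 [574.8 220.7 171. ]
top [193.3 158.1] [190 152   8  12  86] z42 [565.1 197.2  42. ] z171 [544.8 165.5 171. ]
side [611.2  67.8] [601  51  17  26 159] z42 [ -412.5 -1049.4    42. ] z171 [-250.8 -693.6  171. ]
side [ 61.  268.6] [  0 182 142 154 338] z42 [912.4 282.4  42. ] z171 [789.5 352.1 171. ]
side [239.1 234.7] [234 222  11  26 201] z42 [619.5 113.7  42. ] z171 [559.5 219.6 171. ]
side [245.1 270.6] [236 266  19  10 113] z42 [572.7 197.   42. ] z171 [522.8 285.  171. ]
side [235.3 291.8] [226 287  20  10 125] z42 [571.9 246.3  42. ] z171 [522.2 323.7 171. ]
```

View pics/w2.png

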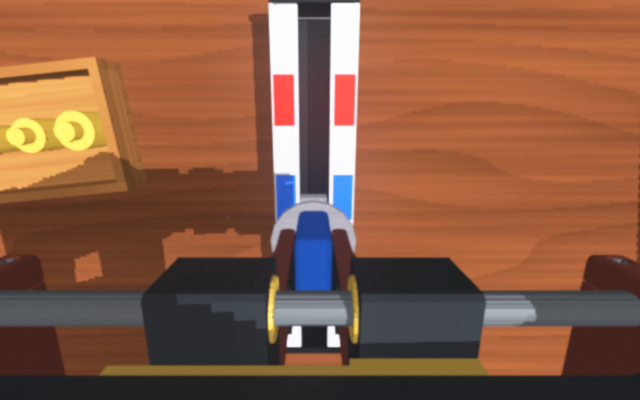

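The wrist view shows the post held square over the rail. The slot lies between the blue patches at (285,193) and (343,194), with the grip at (313,253) within about 1 mm of the centre line. I'll lower it.

>>> servo_tool(steps="0 0.05 0.05 2 0; 0 0.05 0.05 5 0; 0 0.05 0.05 7 0; 0 0.05 0.05 8 0; 0 0.05 0.05 8.5 0; 0 0.05 0.05 8.9 0; 0 0.05 0.05 9.3 0; 0 0.05 0.05 9.6 0; 0 0.05 0.05 9.8 0; 0 0.05 0.05 9.8 0; 0 0.05 0.05 9.8 0")

```text
time_s: 6.78
eef_pos: [572.9, 221.1, 59.8]
eef_rot: [-0.0, 1.0, -0.0, 0.0]
contact_force: [0.5, -0.6, -1.1]
width: 15.5
finger_force: 30.0
```

>>> servo_tool(steps="0 0 0 0.05 0; 0 0 0 0.1 0; 0 0 0 0.15 0; 0 0 0 0.15 0")

```text
time_s: 7.28
eef_pos: [572.8, 221.0, 58.1]
eef_rot: [0.0, 1.0, -0.0, -0.0]
contact_force: [-1.1, 0.6, -0.8]
width: 16.3
finger_force: 30.0
```

>>> servo_tool(steps="0 0 0 0.05 0; 0 0 0 0.1 0; 0 0 0 0.1 0; 0 0 0 0.1 0")

```text
time_s: 7.78
eef_pos: [572.9, 221.1, 57.8]
eef_rot: [-0.0, 1.0, -0.0, 0.0]
contact_force: [-2.5, -0.6, 5.2]
width: 16.0
finger_force: 30.0
```

The collar is down: 5 N upward, with the TCP at 57.8, the same height as in the rack grasp. Now the quarter turn.

>>> servo_tool(steps="0 0 0 0 -0.15; 0 0 0 0 -0.3; 0 0 0 0 -0.45; 0 0 0 0 -0.6; 0 0 0 0 -0.75; 0 0 0 0 -0.9; 0 0 0 0 -1.05; 0 0 0 0 -1.2; 0 0 0 0 -1.35; 0 0 0 0 -1.48; 0 0 0 0 -1.57; 0 0 0 0 -1.57")

```text
time_s: 9.28
eef_pos: [573.3, 221.3, 57.8]
eef_rot: [0.0, 0.708, 0.707, 0.0]
contact_force: [-0.7, 1.0, 5.8]
width: 15.8
finger_force: 30.0
```

```bash
python3 - <<'E'
from h import *
togo([572.9,221.1,57.8],np.pi/2)
print(arm.observe()['wrist_torque'])
d=cam('wrist'); save(d,'w3.png')
E
```

```text
t 9.275 pos [573.3 221.3  57.8] yaw 89.9 shift cm [-0.02 -0.04 -0.  ] turn -0.002 w 15.806505341666536 j6 0.35062066389027896 F [-0.7  1.   5.8]
[0.02632018 0.19894906 0.07416616]
```

View pics/w3.png

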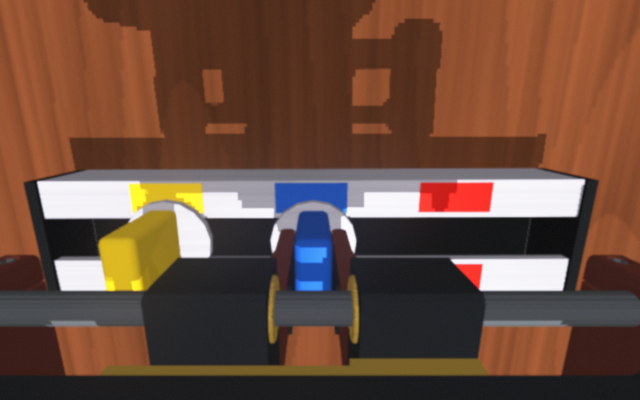

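The blue grip at (313,250) is square across the rail, with its collar flat on it and centred on the blue patch (311,197). I'll release and go up.

>>> servo_tool(steps="0.4 0 0 0 0; 0.4 0 0 0 0; 0.4 0 0 0 0; 0.4 0 0 0 0; 0.4 0 0 -1 0; 0.4 0 0 -3 0; 0.4 0 0 -6 0; 0.4 0 0 -10 0; 0.4 0 0 -14 0; 0.4 0 0 -14 0; 0.4 0 0 -14 0")

```text
time_s: 10.7
eef_pos: [572.6, 220.9, 197.8]
eef_rot: [0.0, 0.707, 0.707, 0.0]
contact_force: [0.3, -0.3, -0.9]
width: 34.8
finger_force: 0.0
```

```bash
python3 - <<'E'
from h import *
togo([572.9,221.1,57.8],np.pi/2)
d=cam('wrist'); save(d,'w4.png')
E
```

```text
t 10.7 pos [572.6 220.9 197.8] yaw 89.9 shift cm [1.0e-02 2.0e-02 1.4e+01] turn -0.001 w 34.78893482010802 j6 0.34991048040961725 F [ 0.3 -0.3 -0.9]
```

View pics/w4.png

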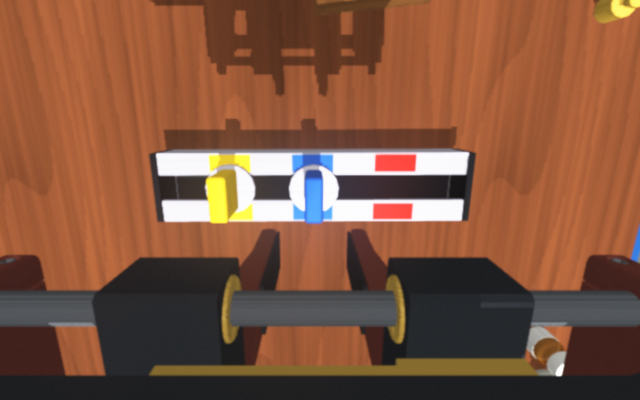

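The post stands alone at (314,195), across the rail between the blue patches, and the fingers are clear of it.

```bash
python3 -c "
from plant import arm
print(arm.close_job())"
```

```text
the job is handed in; nothing more can be done
None
```

The blue post is seated at the blue bay, its grip square across the rail and the gripper clear of it; I handed the job in after about 11 s of robot time, and no verdict was shown.

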